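Line up the dummy loads on the bench rail by size

TASK

Put the four finned dummy loads away on the rail in order of size: the smallest on the blue mat next to the red end stop, then each next larger one on the next mat, so that the largest stands at the far end. Each must stand upright and centred on its mat, and none may be tipped over on the way. Leave the mug where it is.

Things in the scene. Friction and masses are not known exactly. Their poses are not given: they have to be found in the camera images.
- load_26: the smallest of four dummy loads: upright dark-grey and black finned metal cylinder, 26 mm in diameter and 34 mm tall, rigid (grip it anywhere on the fins), with a brass connector 13 mm across standing a further 8 mm up from the middle of its top. Origin: centre of its underside; z up along the cylinder. It starts standing on the bench, nearer the robot than the rail.
- load_36: the second smallest of four dummy loads: upright dark-grey and black finned metal cylinder, 36 mm in diameter and 47 mm tall, rigid (grip it anywhere on the fins), with a brass connector 13 mm across standing a further 8 mm up from the middle of its top. Origin: centre of its underside; z up along the cylinder. It starts standing on the bench, nearer the robot than the rail.
- load_46: the second largest of four dummy loads: upright dark-grey and black finned metal cylinder, 46 mm in diameter and 60 mm tall, rigid (grip it anywhere on the fins), with a brass connector 13 mm across standing a further 8 mm up from the middle of its top. Origin: centre of its underside; z up along the cylinder. It starts standing on the bench, nearer the robot than the rail.
- load_56: the largest of four dummy loads: upright dark-grey and black finned metal cylinder, 56 mm in diameter and 73 mm tall, rigid (grip it anywhere on the fins), with a brass connector 13 mm across standing a further 8 mm up from the middle of its top. Origin: centre of its underside; z up along the cylinder. It starts standing on the bench, nearer the robot than the rail.
- mat_1: blue round mat, 60 mm in diameter and 4 mm thick, fixed on the bare-metal rail (a flat plate 360 x 85 x 6 mm on the bench, so a mat's top is 10 mm above the bench). Four identical mats lie in a straight row 75 mm apart, mat_1, mat_2, mat_3, mat_4 in that order along the rail; this is number 1. Origin: centre of its underside; y runs along the rail from mat_1 towards mat_4, x across it, z up.
- mat_2: blue round mat, 60 mm in diameter and 4 mm thick, fixed on the bare-metal rail (a flat plate 360 x 85 x 6 mm on the bench, so a mat's top is 10 mm above the bench). Four identical mats lie in a straight row 75 mm apart, mat_1, mat_2, mat_3, mat_4 in that order along the rail; this is number 2. Origin: centre of its underside; y runs along the rail from mat_1 towards mat_4, x across it, z up.
- mat_3: blue round mat, 60 mm in diameter and 4 mm thick, fixed on the bare-metal rail (a flat plate 360 x 85 x 6 mm on the bench, so a mat's top is 10 mm above the bench). Four identical mats lie in a straight row 75 mm apart, mat_1, mat_2, mat_3, mat_4 in that order along the rail; this is number 3. Origin: centre of its underside; y runs along the rail from mat_1 towards mat_4, x across it, z up.
- mat_4: blue round mat, 60 mm in diameter and 4 mm thick, fixed on the bare-metal rail (a flat plate 360 x 85 x 6 mm on the bench, so a mat's top is 10 mm above the bench). Four identical mats lie in a straight row 75 mm apart, mat_1, mat_2, mat_3, mat_4 in that order along the rail; this is number 4. Origin: centre of its underside; y runs along the rail from mat_1 towards mat_4, x across it, z up.
- red_stop: red bar 80 x 20 x 16 mm fixed across one end of the rail, 55.5 mm beyond the centre of the end mat on that end (mat_1 or mat_4: it differs from start to start); the other end has the same bar in bare metal. Its top is 22 mm above the bench. Origin: centre of its underside; x across the rail, z up.
- mug: white mug, a bystander standing beside the -y end of the rail: 76 mm in diameter, 90 mm tall, with a handle on its own +y side. Origin: centre of its underside. To be left alone.

How it is judged:
By the outcome, as a careful person would: the job done as asked, in the order asked, and still so for the second after the job is handed in, with the robot touching nothing.
It also fails if it takes over 112 s, if anything falls off the work surface, if the arm or the gripper's body presses on something with over 40 N, if the wrist force passes 120 N, or if a joint passes its speed limit or range.

ROBOT

A 6-joint arm with a two-finger parallel gripper is mounted at the origin on the work surface. World frame = base frame: x ahead of the robot, y to its left, z up, the work surface at z = 0. Lengths are in m, angles in rad, forces in N, time in s.
With the tool pointing down it reaches from about 0.325 to 0.875 m from the base axis. Payload 4.4 kg.
Tool frame: the origin (TCP) lies midway between the tips of the shut fingers; the grasp point (between the pads) lies 19 mm behind it; z points along the fingers, y is the line along which they close (so a half turn about z gives the same grasp; the last joint's range is limited). The gripper opens to 85 mm and grips with 20 to 120 N. Pads are 22 mm wide; open, the fingers measure 114 mm over their backs; the gripper's body (76 mm by 85 mm) begins 54 mm behind the grasp point. The pads swing forward as they close: fully open they stand 13 mm farther back than shut.
Start: joints at [1.177, 0.207, 1.542, -0, 1.393, -0.15], TCP at [0.138, 0.558, 0.231] pointing down, gripper open.
Joint ranges: [-2.73, 2.73], [-0.86, 2.22], [0.23, 2.46], [-1.11, 4.25], [0.08, 2.63], [-2.82, 2.82]. Speed limits (rad/s): [2.79, 2.79, 3.14, 3.14, 3.14, 3.14].

INTERFACE

Orientations are given as a unit quaternion [w, x, y, z].
In Python, from rig import env gives the robot as it stands.
- The arm moves only by the shell command python3 -m jog 'ROWS' [FORCE]. ROWS is a JSON object whose one key "moves" holds a list of rows, each an object with "fingers": the closure, from 0 (fully open) to 1 (shut); "offset": the shift along the tool's x, y, z in m, a list of three; "turn": the turn about the tool's z in rad. In form: {"moves": [{"fingers": fingers, "offset": [tx, ty, tz], "turn": turn}, ...]}. A call has 1 to 10 rows; each row shifts and turns the commanded pose from where the row before left it, along the tool's axes as they then stand; what a row does not reach is not made up. A row lasts 1/12 s, in which the tool goes at most 41.7 mm and 7.16 degrees, less where a joint would pass 70% of its speed; a pose out of reach is approached as far as the arm can. A call with a gripper value outside its range is refused whole. The fingers move at their own pace and stop on an object; FORCE is the grip in N (left out, the last holds). Time passes only in rows, so rows that do not move let the fingers close. It gives the time, the measured TCP pose, the force, the opening and the grip force at its end, in the units of the state.
- env.state(): the state, without advancing time (a new reading comes with each control period).
- env.read_camera(name): name is "scene" or "top" or "wrist"; returns a dict with "color" (480x640x3 uint8, red, green, blue), "fx", "fy", "cx", "cy" (pixels), "k1" (the pictures are not rectified: a ray, as slopes to the right and down, at radius r is drawn at 1 + k1 r^2 times it, then the intrinsics apply), "rvec" (rotation vector, rad) and "tvec" (3), from world to camera coordinates, as OpenCV has them. Camera axes: x right, y down, z forward; pixel columns grow to the right and rows downward; lengths in m; the calibration is good to about 2 mm. A picture is of the moment at which its call begins. There is no depth.
- env.hand_in(): hands the job in; it is judged then, once.
Trained networks look in the newest picture that a camera, given by its name, has taken for a name from the list of things; names that differ only in an ending like _2 or _b are one class to them, and where a whole thing is asked for, a point or a joint stands for the part that bears it (a point fixed in the world has none). Each returns a list of dicts, best first, with "score" (0 to 1); they miss things now and then, are a little off and sometimes report something else, mostly with a low value. They report only what shows in the picture. A call takes as long as a camera call.
- env.masks_of(camera, target): "region" (480x640 bool, what is visible of it).
- env.spot_point(camera, target): "at" ([x, y, z] in m, in the coordinates of the camera as it stood for that picture, good to about 4 mm: a listed point, or the origin of a listed thing).
The state is a dict: "t": time; "q": joint angles; "joint_vel": joint speeds; "effort": joint torques, N m; "tcp_pos": TCP position; "eef_rot": TCP orientation; "wrist_force": force on the tool from outside, world axes, zero at the start; "torque": the same for the moment, N m; "width": opening from 0.0 (shut) to 1.0 (fully open); "gripper_force": force on a finger pad.
Only numpy, scipy, OpenCV 4.12 (cv2) and the standard library are available. Lean on these libraries where they do the work, as an engineer would, in place of code of your own. Each camera call takes 0.05 s, during which the arm holds its last target. There are 200 camera calls.

## Working session

There is one attempt and no reset: what is moved stays moved. The work goes in short steps, Python scripts to look and compute and a shell command to move; the robot and the scene stay as the last step left them, time stands still between calls to the robot, and variables do not carry over. Pictures are saved under pics/ and viewed, at most 14 in all, crops included, and the job is handed in when it is done.

```bash
mkdir -p pics; ls; cat > h.py <<'E'
import numpy as np,cv2
from rig import env
def cam(n):
    c=env.read_camera(n); c['R']=cv2.Rodrigues(np.array(c['rvec'],float))[0]; c['t']=np.array(c['tvec'],float).ravel(); return c
def w(c,p): return c['R'].T@(np.array(p)-c['t'])
def ray(c,u,v,z):
    x=(u-c['cx'])/c['fx'];y=(v-c['cy'])/c['fy'];a,b=x,y
    for _ in range(20):
        s=1+c['k1']*(a*a+b*b);a,b=x/s,y/s
    d=c['R'].T@np.array([a,b,1]);o=-c['R'].T@c['t'];return o+d*(z-o[2])/d[2]
E
python3 - <<'E'
from h import *
s=env.state();print({k:np.round(v,3) for k,v in s.items()})
for n in('top','scene'):
    c=cam(n);cv2.imwrite(f'pics/{n}0.png',c['color'][:,:,::-1]);print(n,w(c,[0,0,0]).round(3))
    for t in('load_26','load_36','load_46','load_56','mat_1','red_stop','mug'):
        for d in env.spot_point(n,t):print(t,round(d['score'],2),w(c,d['at']).round(4))
E
```

```text
pics
{'t': np.float64(0.0), 'q': array([ 1.177,  0.207,  1.543,  0.   ,  1.393, -0.151]), 'joint_vel': array([ 0.   , -0.001, -0.001,  0.001,  0.002,  0.001]), 'effort': array([-1.0000e-03, -3.8302e+01, -2.9160e+01, -0.0000e+00,  1.0000e-02,
       -0.0000e+00]), 'tcp_pos': array([0.138, 0.557, 0.23 ]), 'eef_rot': array([-0.   ,  0.121,  0.993, -0.001]), 'wrist_force': array([0.676, 0.085, 0.766]), 'torque': array([-0.044,  0.016,  0.004]), 'gripper_force': np.float64(0.0), 'width': np.float64(1.0)}
top [ 0.384 -0.077  0.934]
load_26 0.94 [ 0.4525  0.0818 -0.0028]
load_26 0.78 [ 0.4202 -0.2541 -0.0038]
load_26 0.56 [ 0.4615 -0.0725  0.0019]
load_26 0.56 [ 0.4343  0.247  -0.0027]
load_36 0.94 [ 0.4525  0.0818 -0.0028]
load_36 0.78 [ 0.4202 -0.2541 -0.0038]
load_36 0.56 [ 0.4615 -0.0725  0.0019]
load_36 0.56 [ 0.4343  0.247  -0.0027]
load_46 0.94 [ 0.4525  0.0818 -0.0028]
load_46 0.78 [ 0.4202 -0.2541 -0.0038]
load_46 0.56 [ 0.4615 -0.0725  0.0019]
load_46 0.56 [ 0.4343  0.247  -0.0027]
load_56 0.94 [ 0.4525  0.0818 -0.0028]
load_56 0.78 [ 0.4202 -0.2541 -0.0038]
load_56 0.56 [ 0.4615 
[... 563 characters left out ...]
2588 -0.0018]
load_36 0.65 [ 0.4509  0.0784 -0.0025]
load_36 0.58 [ 0.4553 -0.073   0.0027]
load_46 0.85 [4.328e-01 2.393e-01 1.000e-04]
load_46 0.82 [ 0.4253 -0.2588 -0.0018]
load_46 0.65 [ 0.4509  0.0784 -0.0025]
load_46 0.58 [ 0.4553 -0.073   0.0027]
load_56 0.85 [4.328e-01 2.393e-01 1.000e-04]
load_56 0.82 [ 0.4253 -0.2588 -0.0018]
load_56 0.65 [ 0.4509  0.0784 -0.0025]
load_56 0.58 [ 0.4553 -0.073   0.0027]
mat_1 0.84 [ 0.6545 -0.0599  0.0025]
mat_1 0.66 [ 0.6129  0.1614 -0.0007]
mat_1 0.61 [0.6281 0.0869 0.0047]
mat_1 0.55 [ 0.6421  0.0096 -0.0016]
red_stop 0.58 [0.6048 0.2162 0.0064]
red_stop 0.57 [0.6453 0.0107 0.0012]
mug 0.7 [ 0.5985 -0.3735  0.0045]
mug 0.17 [0.4312 0.24   0.003 ]
```

View pics/top0.png

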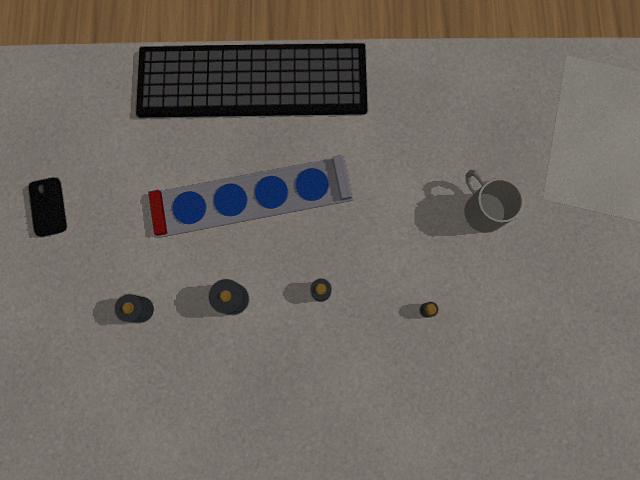

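View pics/scene0.png

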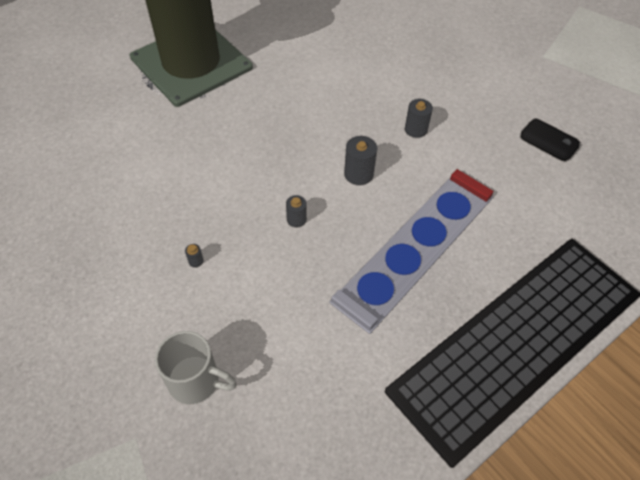

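```bash
python3 - <<'E'
from h import *
# refine: mats from blue colour; connectors (brass) from both cams
for n in('top','scene'):
    c=cam(n);hsv=cv2.cvtColor(c['color'],cv2.COLOR_RGB2HSV)
    for nm,lo,hi,z,mn in(('blue',(95,80,40),(130,255,255),.010,100),('brass',(15,60,60),(35,255,255),0,15),('red',(0,120,60),(8,255,255),.022,100)):
        k,l,st,ce=cv2.connectedComponentsWithStats(cv2.inRange(hsv,lo,hi))
        for i in range(1,k):
            if st[i,4]>mn: print(n,nm,st[i].tolist(),ce[i].round(1),ray(c,*ce[i],z).round(4))
    for d in env.masks_of(n,'load_26'):
        ys,xs=np.where(d['region']);print(n,'load',round(d['score'],2),len(xs),xs.min(),xs.max(),ys.min(),ys.max())
E
```

```text
top blue [295, 168, 34, 33, 849] [311.6 183.8] [ 0.6545 -0.0597  0.01  ]
top blue [255, 176, 33, 32, 850] [270.9 191.5] [0.6411 0.0139 0.01  ]
top blue [214, 183, 33, 33, 858] [230.  199.4] [0.6275 0.0874 0.01  ]
top blue [172, 191, 34, 33, 873] [188.7 207.1] [0.6144 0.1613 0.01  ]
top brass [0, 0, 640, 46, 24009] [309.4  19.6] [ 0.9898 -0.0587  0.    ]
top brass [315, 284, 12, 11, 98] [320.6 288.6] [ 0.4655 -0.0734  0.    ]
top brass [220, 290, 11, 12, 106] [225.  295.5] [0.4559 0.0951 0.    ]
top brass [122, 302, 12, 12, 110] [127.6 307.3] [0.4375 0.2662 0.    ]
top brass [426, 304, 11, 11, 96] [430.8 308.8] [ 0.427  -0.2665  0.    ]
top red [149, 190, 18, 44, 476] [157.2 211.5] [0.6042 0.214  0.022 ]
top load 0.93 865 115 153 295 322
top load 0.72 1122 209 249 279 314
top load 0.7 390 310 330 279 301
top load 0.6 226 419 436 302 317
scene blue [437, 192, 34, 28, 736] [453.2 205.2] [0.6156 0.1573 0.01  ]
scene blue [412, 217, 35, 29, 805] [428.7 231.2] [0.6289 0.0838 0.01  ]
scene blue [385, 244, 36, 31, 882] [402.6 258.8] [0.6421 0.01   0.01  ]
scene blue [357, 272, 37, 33, 969] [375.1 288. ] [ 0.6553 -0.0634  0.01  ]
scene brass [415, 101, 11, 10, 84] [420.5 105.5] [0.3928 0.2937 0.    ]
scene brass [356, 141, 11, 10, 94] [361.1 145.6] [0.4006 0.1281 0.    ]
scene brass [290, 197, 12, 11, 104] [295.6 202. ] [ 0.4307 -0.0537  0.    ]
scene brass [186, 244, 13, 11, 108] [192.1 249.2] [ 0.4018 -0.2532  0.    ]
scene brass [467, 318, 173, 162, 14238] [581.3 425.1] [1.0014 0.0237 0.    ]
scene red [451, 170, 42, 31, 506] [471.3 184.6] [0.6082 0.2077 0.022 ]
scene load 0.82 1356 344 377 136 185
scene load 0.74 601 286 306 195 227
scene load 0.65 873 405 432 99 138
scene load 0.55 332 185 203 244 267
```

The top view shows the red stop at the left end, (157,211), with mat_1 at (189,207) and mat_4 at (312,184). The loads are 46 at (130,308), 56 at (228,296), 36 at (320,289) and 26 at (429,309); the mug is at (497,203). The scene view agrees. I'll place them smallest first, with the fingers closing across the rail.

```bash
cat >> h.py <<'E'
from scipy.spatial.transform import Rotation as Ro
L={'26':(.4268,-.2602),'36':(.4624,-.0757),'56':(.4512,.0781),'46':(.4354,.2394)}
M={'1':(.615,.1593),'2':(.6282,.0856),'3':(.6416,.012),'4':(.6549,-.0615)}
def go(p):
    s=env.state();q=s['eef_rot'];R=Ro.from_quat([q[1],q[2],q[3],q[0]]).as_matrix()
    d=R.T@(np.array(p)-s['tcp_pos']);print('t',round(s['t'],2),'tcp',np.round(s['tcp_pos'],4),'yaw_y',np.degrees(np.arctan2(R[1,1],R[0,1])).round(2),'zt',R[:,2].round(3),'q',np.round(s['q'],2),'w',round(s['width'],3),'gf',round(s['gripper_force'],1),'F',np.round(s['wrist_force'],1));print('tool shift',d.round(4),'norm',np.linalg.norm(d).round(3))
E
python3 -m jog '{"moves":[{"fingers":0,"offset":[0,0,0.008],"turn":0.115},{"fingers":0,"offset":[0,0,0.008],"turn":0.115},{"fingers":0,"offset":[0,0,0.008],"turn":0.115},{"fingers":0,"offset":[0,0,0.008],"turn":0.115},{"fingers":0,"offset":[0,0,0.008],"turn":0.115},{"fingers":0,"offset":[0,0,0.008],"turn":0.115},{"fingers":0,"offset":[0,0,0.008],"turn":0.115},{"fingers":0,"offset":[0,0,0.008],"turn":0.115},{"fingers":0,"offset":[0,0,0.008],"turn":0.115},{"fingers":0,"offset":[0,0,0.008],"turn":0.115}]}' 30
python3 -c "
from h import *
go((*L['26'],.15))"
```

```text
t: 1.83
tcp_pos: [0.1383, 0.5582, 0.1509]
eef_rot: [-0.0, 0.644, 0.765, 0.0]
wrist_force: [0.3, 0.2, -0.0]
width: 1.001
gripper_force: 0.0
t 1.83 tcp [0.1383 0.5582 0.1509] yaw_y 9.87 zt [ 0.  0. -1.] q [1.18 0.28 1.62 0.   1.24 1.01] w 1.001 gf 0.0 F [ 0.3  0.2 -0. ]
tool shift [-0.8557  0.1439  0.0009] norm 0.868
```

```bash
python3 -m jog '{"moves":[{"fingers":0,"offset":[-0.02,0.036,0],"turn":0},{"fingers":0,"offset":[-0.02,0.036,0],"turn":0},{"fingers":0,"offset":[-0.02,0.036,0],"turn":0},{"fingers":0,"offset":[-0.02,0.036,0],"turn":0},{"fingers":0,"offset":[-0.04,0,0],"turn":0},{"fingers":0,"offset":[-0.04,0,0],"turn":0},{"fingers":0,"offset":[-0.04,0,0],"turn":0},{"fingers":0,"offset":[-0.04,0,0],"turn":0},{"fingers":0,"offset":[-0.04,0,0],"turn":0},{"fingers":0,"offset":[-0.04,0,0],"turn":0}]}' 30
python3 -m jog '{"moves":[{"fingers":0,"offset":[-0.04,0,0],"turn":0},{"fingers":0,"offset":[-0.04,0,0],"turn":0},{"fingers":0,"offset":[-0.04,0,0],"turn":0},{"fingers":0,"offset":[-0.04,0,0],"turn":0},{"fingers":0,"offset":[-0.04,0,0],"turn":0},{"fingers":0,"offset":[-0.04,0,0],"turn":0},{"fingers":0,"offset":[-0.04,0,0],"turn":0},{"fingers":0,"offset":[-0.04,0,0],"turn":0},{"fingers":0,"offset":[-0.04,0,0],"turn":0}]}'
python3 - <<'E'
from h import *
go((*L['26'],.15))
c=cam('wrist');cv2.imwrite('pics/w1.png',c['color'][:,:,::-1])
for d in env.spot_point('wrist','load_26'):print(round(d['score'],2),w(c,d['at']).round(4))
E
```

```text
t: 2.67
tcp_pos: [0.3367, 0.267, 0.1514]
eef_rot: [0.0, 0.641, 0.767, 0.0]
wrist_force: [0.8, 0.2, -1.2]
width: 0.999
gripper_force: 0.0
t: 3.42
tcp_pos: [0.4005, -0.0878, 0.1518]
eef_rot: [0.001, 0.642, 0.767, 0.0]
wrist_force: [0.9, 0.2, 0.2]
width: 0.999
gripper_force: 0.0
t 3.42 tcp [ 0.4005 -0.0878  0.1518] yaw_y 10.17 zt [ 0.001 -0.    -1.   ] q [-0.43 -0.07  2.01  0.    1.2  -0.61] w 0.999 gf 0.0 F [0.9 0.2 0.2]
tool shift [-0.1743 -0.0046  0.0019] norm 0.174
0.87 [ 0.4628 -0.0792 -0.0027]
0.59 [ 0.4261 -0.2556  0.0041]
```

View pics/w1.png

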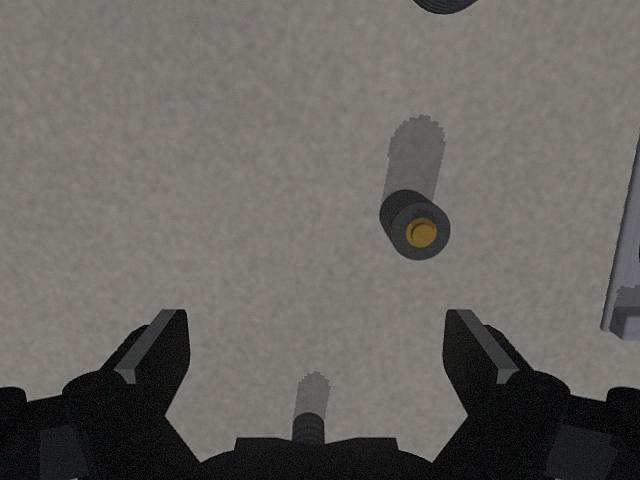

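The wrist camera sees load_36 at (420,230) and load_26 at (308,430), which agrees with my estimates within about 4 mm.

```bash
python3 -m jog '{"moves":[{"fingers":0,"offset":[-0.035,-0.001,0],"turn":0},{"fingers":0,"offset":[-0.035,-0.001,0],"turn":0},{"fingers":0,"offset":[-0.035,-0.001,0],"turn":0},{"fingers":0,"offset":[-0.035,-0.001,0],"turn":0},{"fingers":0,"offset":[-0.034,-0.001,0],"turn":0},{"fingers":0,"offset":[0,0,0],"turn":0},{"fingers":0,"offset":[0,0,0],"turn":0}]}'
python3 - <<'E'
from h import *
go((*L['26'],.004))
E
```

```text
t: 4.1
tcp_pos: [0.4265, -0.2585, 0.1513]
eef_rot: [-0.0, 0.642, 0.766, 0.0]
wrist_force: [0.5, -0.2, -0.2]
width: 1.002
gripper_force: 0.0
t 4.1 tcp [ 0.4265 -0.2585  0.1513] yaw_y 10.07 zt [ 0.  0. -1.] q [-0.72  0.13  1.81  0.    1.21 -0.89] w 1.002 gf 0.0 F [ 0.5 -0.2 -0.2]
tool shift [-1.700e-03 -1.000e-04  1.473e-01] norm 0.147
```

```bash
python3 -m jog '{"moves":[{"fingers":0,"offset":[-0.001,0,0.035],"turn":0},{"fingers":0,"offset":[0,0,0.035],"turn":0},{"fingers":0,"offset":[0,0,0.035],"turn":0},{"fingers":0,"offset":[0,0,0.025],"turn":0},{"fingers":0,"offset":[0,0,0.015],"turn":0},{"fingers":0,"offset":[0,0,0],"turn":0},{"fingers":1,"offset":[0,0,0],"turn":0},{"fingers":1,"offset":[0,0,0],"turn":0},{"fingers":1,"offset":[0,0,0],"turn":0},{"fingers":1,"offset":[0,0,0],"turn":0}]}' 30
python3 -m jog '{"moves":[{"fingers":1,"offset":[0,0,0],"turn":0},{"fingers":1,"offset":[0,0,0],"turn":0},{"fingers":1,"offset":[0,0,0],"turn":0},{"fingers":1,"offset":[0,0,0],"turn":0},{"fingers":1,"offset":[0,0,0],"turn":0},{"fingers":1,"offset":[0,0,0],"turn":0}]}' 30
python3 - <<'E'
from h import *
go((*M['1'],.12))
E
```

```text
t: 4.93
tcp_pos: [0.4277, -0.2595, 0.008]
eef_rot: [0.002, 0.641, 0.767, -0.0]
wrist_force: [-0.1, -0.3, -0.6]
width: 0.453
gripper_force: 0.0
t: 5.43
tcp_pos: [0.4273, -0.2594, 0.0077]
eef_rot: [0.001, 0.642, 0.767, 0.0]
wrist_force: [-1.5, 1.3, 6.1]
width: 0.291
gripper_force: 29.3
t 5.43 tcp [ 0.4273 -0.2594  0.0077] yaw_y 10.19 zt [ 0.002 -0.001 -1.   ] q [-0.72  0.36  1.89  0.    0.9  -0.9 ] w 0.291 gf 29.3 F [-1.5  1.3  6.1]
tool shift [ 0.3788  0.2589 -0.1125] norm 0.472
```

```bash
python3 -m jog '{"moves":[{"fingers":1,"offset":[0,0,-0.012],"turn":0},{"fingers":1,"offset":[0,0,-0.035],"turn":0},{"fingers":1,"offset":[0,0,-0.035],"turn":0},{"fingers":1,"offset":[0.011,0.007,-0.03],"turn":0},{"fingers":1,"offset":[0.032,0.022,0],"turn":0},{"fingers":1,"offset":[0.032,0.022,0],"turn":0},{"fingers":1,"offset":[0.032,0.022,0],"turn":0},{"fingers":1,"offset":[0.032,0.022,0],"turn":0},{"fingers":1,"offset":[0.032,0.022,0],"turn":0},{"fingers":1,"offset":[0.032,0.022,0],"turn":0}]}'
python3 -m jog '{"moves":[{"fingers":1,"offset":[0.032,0.022,0],"turn":0},{"fingers":1,"offset":[0.032,0.022,0],"turn":0},{"fingers":1,"offset":[0.032,0.022,0],"turn":0},{"fingers":1,"offset":[0.032,0.022,0],"turn":0},{"fingers":1,"offset":[0.032,0.022,0],"turn":0},{"fingers":1,"offset":[0.016,0.01,0],"turn":0},{"fingers":1,"offset":[0,0,0],"turn":0},{"fingers":1,"offset":[0,0,0],"turn":0}]}'
python3 - <<'E'
from h import *
go((*M['1'],.0185))
c=cam('wrist');cv2.imwrite('pics/w2.png',c['color'][:,:,::-1])
E
```

```text
t: 6.27
tcp_pos: [0.5277, -0.0326, 0.1185]
eef_rot: [0.0, 0.642, 0.767, 0.0]
wrist_force: [0.6, -0.6, -0.1]
width: 0.291
gripper_force: 29.7
t: 6.93
tcp_pos: [0.614, 0.161, 0.1179]
eef_rot: [-0.0, 0.641, 0.768, -0.0]
wrist_force: [0.1, -0.4, -0.4]
width: 0.293
gripper_force: 29.7
t 6.93 tcp [0.614  0.161  0.1179] yaw_y 10.33 zt [-0.001 -0.001 -1.   ] q [ 0.12  0.44  1.49 -0.    1.22 -0.06] w 0.293 gf 29.7 F [ 0.1 -0.4 -0.4]
tool shift [-0.0018  0.0007  0.0994] norm 0.099
```

View pics/w2.png

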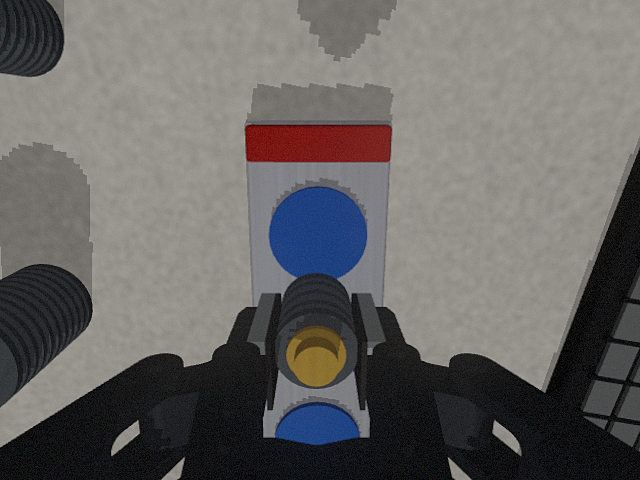

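The wrist view shows the load at (317,330) held upright between the pads. Mat_1 is ahead at (318,235), lined up across the rail.

```bash
python3 -m jog '{"moves":[{"fingers":1,"offset":[-0.0018,0.0007,0.03],"turn":0},{"fingers":1,"offset":[0,0,0.03],"turn":0},{"fingers":1,"offset":[0,0,0.02],"turn":0},{"fingers":1,"offset":[0,0,0.012],"turn":0},{"fingers":1,"offset":[0,0,0.005],"turn":0},{"fingers":1,"offset":[0,0,0],"turn":0},{"fingers":1,"offset":[0,0,0],"turn":0}]}'
python3 - <<'E'
from h import *
go((*M['1'],.0182))
E
```

```text
t: 7.57
tcp_pos: [0.6162, 0.1579, 0.0224]
eef_rot: [0.001, 0.642, 0.767, 0.001]
wrist_force: [0.7, -0.5, -0.1]
width: 0.293
gripper_force: 29.7
t 7.57 tcp [0.6162 0.1579 0.0224] yaw_y 10.15 zt [ 0.002  0.    -1.   ] q [ 0.12  0.56  1.53 -0.    1.05 -0.06] w 0.293 gf 29.7 F [ 0.7 -0.5 -0.1]
tool shift [ 0.0015 -0.0009  0.0042] norm 0.005
```

```bash
python3 -m jog '{"moves":[{"fingers":1,"offset":[0.001,0,0.0015],"turn":0},{"fingers":1,"offset":[0,0,0.0015],"turn":0},{"fingers":1,"offset":[0,0,0],"turn":0},{"fingers":1,"offset":[0,0,0],"turn":0}]}'
python3 - <<'E'
from h import *
go((*M['1'],.0182))
E
```

```text
t: 7.9
tcp_pos: [0.6155, 0.1597, 0.019]
eef_rot: [0.0, 0.641, 0.767, 0.0]
wrist_force: [1.0, -0.8, -0.3]
width: 0.293
gripper_force: 29.7
t 7.9 tcp [0.6155 0.1597 0.019 ] yaw_y 10.21 zt [ 0.001  0.    -1.   ] q [ 0.12  0.57  1.53  0.    1.05 -0.06] w 0.293 gf 29.7 F [ 1.  -0.8 -0.3]
tool shift [-0.0003 -0.0006  0.0008] norm 0.001
```

```bash
python3 -m jog '{"moves":[{"fingers":1,"offset":[0,0,0.001],"turn":0},{"fingers":0.5,"offset":[0,0,0],"turn":0},{"fingers":0.3,"offset":[0,0,0],"turn":0},{"fingers":0,"offset":[0,0,0],"turn":0},{"fingers":0,"offset":[0,0,0],"turn":0},{"fingers":0,"offset":[0,0,0],"turn":0},{"fingers":0,"offset":[0,0,-0.01],"turn":0},{"fingers":0,"offset":[0,0,-0.03],"turn":0},{"fingers":0,"offset":[0,0,-0.04],"turn":0},{"fingers":0,"offset":[0,0,-0.04],"turn":0}]}'
python3 -m jog '{"moves":[{"fingers":0,"offset":[-0.0256,-0.0241,0],"turn":0},{"fingers":0,"offset":[-0.0256,-0.0241,0],"turn":0},{"fingers":0,"offset":[-0.0256,-0.0241,0],"turn":0},{"fingers":0,"offset":[-0.0256,-0.0241,0],"turn":0},{"fingers":0,"offset":[-0.0256,-0.0241,0],"turn":0},{"fingers":0,"offset":[-0.0256,-0.0241,0],"turn":0},{"fingers":0,"offset":[-0.0256,-0.0241,0],"turn":0},{"fingers":0,"offset":[-0.0256,-0.0241,0],"turn":0},{"fingers":0,"offset":[0,0,0],"turn":0},{"fingers":0,"offset":[0,0,0],"turn":0}]}'
cat >> h.py <<'E'
def brass(n):
    c=cam(n);hsv=cv2.cvtColor(c['color'],cv2.COLOR_RGB2HSV)
    k,l,st,ce=cv2.connectedComponentsWithStats(cv2.inRange(hsv,(15,60,60),(35,255,255)))
    for i in range(1,k):
        if 15<st[i,4]<400: print(n,st[i].tolist(),{d:ray(c,*ce[i],h)[:2].round(4).tolist() for d,h in(('26m',.051),('36m',.064),('46m',.077),('56m',.090),('36',.054))})
    return c
E
python3 - <<'E'
from h import *
go((*L['36'],.015))
for n in('top','scene'):
    c=brass(n);cv2.imwrite(f'pics/{n}1.png',c['color'][:,:,::-1])
E
```

```text
t: 8.73
tcp_pos: [0.6138, 0.1593, 0.1378]
eef_rot: [-0.001, 0.641, 0.767, -0.001]
wrist_force: [1.1, 0.0, -0.4]
width: 1.002
gripper_force: 0.0
t: 9.57
tcp_pos: [0.4612, -0.0775, 0.1381]
eef_rot: [0.001, 0.643, 0.766, 0.0]
wrist_force: [-0.1, 0.1, 0.4]
width: 0.999
gripper_force: 0.0
t 9.57 tcp [ 0.4612 -0.0775  0.1381] yaw_y 9.98 zt [ 0.001 -0.    -1.   ] q [-0.35  0.08  1.89  0.    1.17 -0.53] w 0.999 gf 0.0 F [-0.1  0.1  0.4]
tool shift [0.0016 0.0013 0.1231] norm 0.123
top [179, 197, 11, 11, 94] {'26m': [0.6134, 0.1592], '36m': [0.61, 0.1558], '46m': [0.6066, 0.1523], '56m': [0.6032, 0.1488], '36': [0.6126, 0.1584]}
top [220, 290, 7, 11, 46] {'26m': [0.4536, 0.09], '36m': [0.4526, 0.0875], '46m': [0.4515, 0.0851], '56m': [0.4505, 0.0826], '36': [0.4534, 0.0894]}
top [122, 302, 12, 12, 103] {'26m': [0.4345, 0.2477], '36m': [0.4338, 0.2429], '46m': [0.433, 0.2381], '56m': [0.4323, 0.2334], '36': [0.4343, 0.2466]}
scene [161, 40, 24, 38, 349] {'26m': [0.03, -0.0596], '36m': [0.0449, -0.0657], '46m': [0.0597, -0.0718], '56m': [0.0745, -0.0778], '36': [0.0335, -0.061]}
scene [416, 101, 10, 10, 81] {'26m': [0.4266, 0.2507], '36m': [0.4351, 0.2398], '46m': [0.4437, 0.2288], '56m': [0.4523, 0.2178], '36': [0.4285, 0.2482]}
scene [356, 141, 11, 10, 93] {'26m': [0.4339, 0.0948], '36m': [0.4424, 0.0863], '46m': [0.4508, 0.0778], '56m': [0.4593, 0.0693], '36': [0.4359, 0.0928]}
scene [452, 188, 11, 10, 92] {'26m': [0.6173, 0.1539], '36m': [0.6228, 0.1445], '46m': [0.6284, 0.135], '56m': [0.634, 0.1256], '36': [0.6186, 0.1517]}
scene [290, 197, 12, 11, 104] {'26m': [0.4621, -0.0765], '36m': [0.4701, -0.0823], '46m': [0.4781, -0.0881], '56m': [0.4861, -0.0939], '36': [0.464, -0.0778]}
```

View pics/scene1.png

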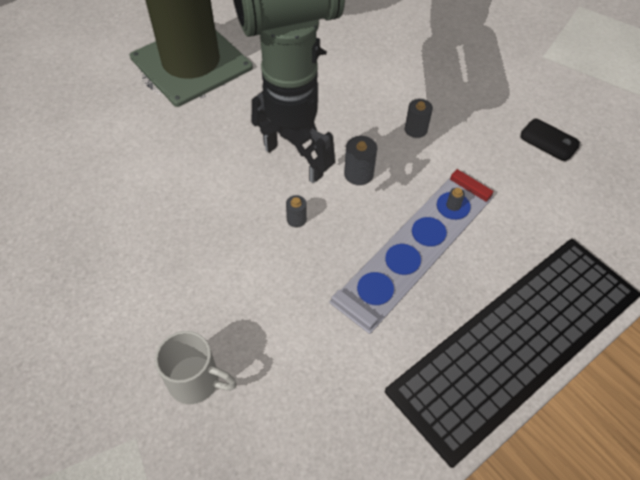

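The scene view shows load_26 upright on mat_1 at (456,197), 2–3 mm off centre along the rail. I'll pick load_36 next.

```bash
python3 -m jog '{"moves":[{"fingers":0,"offset":[0.001,0.001,0.035],"turn":0},{"fingers":0,"offset":[0,0,0.035],"turn":0},{"fingers":0,"offset":[0,0,0.03],"turn":0},{"fingers":0,"offset":[0,0,0.015],"turn":0},{"fingers":0,"offset":[0,0,0.007],"turn":0},{"fingers":0,"offset":[0,0,0],"turn":0},{"fingers":1,"offset":[0,0,0],"turn":0},{"fingers":1,"offset":[0,0,0],"turn":0},{"fingers":1,"offset":[0,0,0],"turn":0},{"fingers":1,"offset":[0,0,0],"turn":0}]}' 40
python3 -m jog '{"moves":[{"fingers":1,"offset":[0,0,0],"turn":0},{"fingers":1,"offset":[0,0,0],"turn":0},{"fingers":1,"offset":[0,0,0],"turn":0},{"fingers":1,"offset":[0,0,0],"turn":0},{"fingers":1,"offset":[0,0,0],"turn":0},{"fingers":1,"offset":[0,0,0],"turn":0}]}'
python3 - <<'E'
from h import *
go((*M['2'],.13))
E
```

```text
t: 10.5
tcp_pos: [0.4636, -0.0754, 0.0166]
eef_rot: [0.001, 0.641, 0.767, 0.0]
wrist_force: [-4.0, -0.5, 1.9]
width: 0.452
gripper_force: 0.5
t: 11.0
tcp_pos: [0.4636, -0.0755, 0.0167]
eef_rot: [0.001, 0.642, 0.767, 0.001]
wrist_force: [0.5, 0.7, 6.0]
width: 0.41
gripper_force: 39.8
t 11.0 tcp [ 0.4636 -0.0755  0.0167] yaw_y 10.19 zt [ 0.003 -0.001 -1.   ] q [-0.35  0.29  1.96  0.    0.89 -0.52] w 0.41 gf 39.8 F [0.5 0.7 6. ]
tool shift [ 0.1293  0.1907 -0.1129] norm 0.257
```

```bash
python3 -m jog '{"moves":[{"fingers":1,"offset":[0,0,-0.013],"turn":0},{"fingers":1,"offset":[0,0,-0.035],"turn":0},{"fingers":1,"offset":[0,0,-0.035],"turn":0},{"fingers":1,"offset":[0,0,-0.03],"turn":0},{"fingers":1,"offset":[0.022,0.032,0],"turn":0},{"fingers":1,"offset":[0.022,0.032,0],"turn":0},{"fingers":1,"offset":[0.022,0.032,0],"turn":0},{"fingers":1,"offset":[0.022,0.032,0],"turn":0},{"fingers":1,"offset":[0.022,0.032,0],"turn":0},{"fingers":1,"offset":[0.021,0.030,0],"turn":0}]}'
python3 -m jog '{"moves":[{"fingers":1,"offset":[0,0,0],"turn":0},{"fingers":1,"offset":[0,0,0],"turn":0},{"fingers":1,"offset":[0,0,0.03],"turn":0},{"fingers":1,"offset":[0,0,0.03],"turn":0},{"fingers":1,"offset":[0,0,0.02],"turn":0},{"fingers":1,"offset":[0,0,0.012],"turn":0},{"fingers":1,"offset":[0,0,0.006],"turn":0},{"fingers":1,"offset":[0,0,0],"turn":0},{"fingers":1,"offset":[0,0,0],"turn":0}]}'
python3 - <<'E'
from h import *
go((*M['2'],.0272))
E
```

```text
t: 11.83
tcp_pos: [0.6272, 0.0891, 0.1283]
eef_rot: [0.0, 0.641, 0.767, 0.0]
wrist_force: [0.7, -0.1, -1.1]
width: 0.411
gripper_force: 40.4
t: 12.58
tcp_pos: [0.6268, 0.087, 0.0313]
eef_rot: [0.001, 0.642, 0.767, 0.0]
wrist_force: [-0.4, 0.8, -0.9]
width: 0.413
gripper_force: 40.6
t 12.58 tcp [0.6268 0.087  0.0313] yaw_y 10.16 zt [ 0.001 -0.    -1.   ] q [ 0.    0.54  1.53 -0.    1.06 -0.18] w 0.413 gf 40.6 F [-0.4  0.8 -0.9]
tool shift [-0.0016  0.0011  0.0041] norm 0.005
```

```bash
python3 -m jog '{"moves":[{"fingers":1,"offset":[0,0.001,0.0025],"turn":0},{"fingers":1,"offset":[0,0,0.0025],"turn":0},{"fingers":1,"offset":[0,0,0],"turn":0},{"fingers":0.5,"offset":[0,0,0],"turn":0},{"fingers":0.2,"offset":[0,0,0],"turn":0},{"fingers":0,"offset":[0,0,0],"turn":0},{"fingers":0,"offset":[0,0,0],"turn":0},{"fingers":0,"offset":[0,0,0],"turn":0},{"fingers":0,"offset":[0,0,-0.01],"turn":0},{"fingers":0,"offset":[0,0,-0.03],"turn":0}]}'
python3 -m jog '{"moves":[{"fingers":0,"offset":[0,0,-0.04],"turn":0},{"fingers":0,"offset":[0,0,-0.04],"turn":0},{"fingers":0,"offset":[0.0263,-0.0232,0],"turn":0},{"fingers":0,"offset":[0.0263,-0.0232,0],"turn":0},{"fingers":0,"offset":[0.0263,-0.0232,0],"turn":0},{"fingers":0,"offset":[0.0263,-0.0232,0],"turn":0},{"fingers":0,"offset":[0.0263,-0.0232,0],"turn":0},{"fingers":0,"offset":[0.0263,-0.0232,0],"turn":0},{"fingers":0,"offset":[0.0263,-0.0232,0],"turn":0},{"fingers":0,"offset":[0,0,0],"turn":0}]}'
python3 - <<'E'
from h import *
go((*L['46'],.025))
for n in('top','scene'):brass(n)
E
```

```text
t: 13.42
tcp_pos: [0.6225, 0.0876, 0.0607]
eef_rot: [-0.004, 0.641, 0.767, -0.004]
wrist_force: [0.3, -0.6, -0.7]
width: 0.998
gripper_force: 0.0
t: 14.25
tcp_pos: [0.4295, 0.2429, 0.1454]
eef_rot: [-0.002, 0.64, 0.769, -0.001]
wrist_force: [0.0, -0.7, -0.8]
width: 1.002
gripper_force: 0.0
t 14.25 tcp [0.4295 0.2429 0.1454] yaw_y 10.47 zt [-0.004  0.001 -1.   ] q [0.34 0.13 1.82 0.   1.19 0.15] w 1.002 gf 0.0 F [ 0.  -0.7 -0.8]
tool shift [-0.0047  0.0056  0.1203] norm 0.121
top [218, 187, 12, 11, 90] {'26m': [0.6305, 0.0916], '36m': [0.6268, 0.0892], '46m': [0.6232, 0.0867], '56m': [0.6196, 0.0842], '36': [0.6296, 0.0911]}
top [179, 197, 11, 10, 86] {'26m': [0.6139, 0.1591], '36m': [0.6105, 0.1556], '46m': [0.6071, 0.1522], '56m': [0.6037, 0.1487], '36': [0.6131, 0.1583]}
top [220, 290, 11, 12, 106] {'26m': [0.4521, 0.0856], '36m': [0.4511, 0.0832], '46m': [0.45, 0.0808], '56m': [0.449, 0.0784], '36': [0.4518, 0.085]}
top [122, 302, 12, 12, 110] {'26m': [0.4345, 0.2474], '36m': [0.4338, 0.2427], '46m': [0.433, 0.2379], '56m': [0.4323, 0.2331], '36': [0.4344, 0.2463]}
scene [415, 101, 11, 10, 83] {'26m': [0.4265, 0.2507], '36m': [0.4351, 0.2398], '46m': [0.4437, 0.2288], '56m': [0.4522, 0.2178], '36': [0.4285, 0.2482]}
scene [356, 141, 11, 10, 93] {'26m': [0.4339, 0.0948], '36m': [0.4424, 0.0863], '46m': [0.4508, 0.0778], '56m': [0.4593, 0.0693], '36': [0.4359, 0.0928]}
scene [452, 188, 11, 10, 93] {'26m': [0.6173, 0.1538], '36m': [0.6229, 0.1443], '46m': [0.6284, 0.1349], '56m': [0.634, 0.1255], '36': [0.6186, 0.1516]}
scene [429, 207, 12, 12, 111] {'26m': [0.6243, 0.0929], '36m': [0.6297, 0.0844], '46m': [0.6352, 0.0759], '56m': [0.6406, 0.0675], '36': [0.6255, 0.0909]}
```

```bash
python3 -m jog '{"moves":[{"fingers":0,"offset":[-0.001,0.001,0],"turn":0},{"fingers":0,"offset":[0,0,0],"turn":0},{"fingers":0,"offset":[0,0,0.02],"turn":0},{"fingers":0,"offset":[0,0,0.02],"turn":0},{"fingers":0,"offset":[0,0,0],"turn":0},{"fingers":0,"offset":[0,0,0],"turn":0}]}'
python3 - <<'E'
from h import *
go((*L['46'],.025))
E
```

```text
t: 14.85
tcp_pos: [0.4357, 0.2382, 0.1043]
eef_rot: [-0.001, 0.642, 0.767, -0.001]
wrist_force: [0.2, -1.5, 0.2]
width: 1.0
gripper_force: 0.0
t 14.85 tcp [0.4357 0.2382 0.1043] yaw_y 10.1 zt [-0.003 -0.001 -1.   ] q [ 0.33  0.19  1.85 -0.    1.11  0.15] w 1.0 gf 0.0 F [ 0.2 -1.5  0.2]
tool shift [0.0013 0.0002 0.0793] norm 0.079
```

```bash
python3 -m jog '{"moves":[{"fingers":0,"offset":[0.001,0,0.03],"turn":0},{"fingers":0,"offset":[0,0,0.03],"turn":0},{"fingers":0,"offset":[0,0,0.013],"turn":0},{"fingers":0,"offset":[0,0,0.006],"turn":0},{"fingers":0,"offset":[0,0,0],"turn":0},{"fingers":1,"offset":[0,0,0],"turn":0},{"fingers":1,"offset":[0,0,0],"turn":0},{"fingers":1,"offset":[0,0,0],"turn":0},{"fingers":1,"offset":[0,0,0],"turn":0},{"fingers":1,"offset":[0,0,0],"turn":0}]}' 50
python3 -m jog '{"moves":[{"fingers":1,"offset":[0,0,0],"turn":0},{"fingers":1,"offset":[0,0,0],"turn":0},{"fingers":1,"offset":[0,0,0],"turn":0},{"fingers":1,"offset":[0,0,0],"turn":0}]}'
python3 - <<'E'
from h import *
go((*M['3'],.16))
E
```

```text
t: 15.68
tcp_pos: [0.4371, 0.2408, 0.0281]
eef_rot: [0.001, 0.641, 0.767, 0.001]
wrist_force: [-0.6, -0.7, 6.5]
width: 0.526
gripper_force: 51.1
t: 16.02
tcp_pos: [0.4371, 0.2408, 0.0281]
eef_rot: [0.001, 0.641, 0.767, 0.001]
wrist_force: [-0.7, -0.8, 5.7]
width: 0.519
gripper_force: 51.1
t 16.02 tcp [0.4371 0.2408 0.0281] yaw_y 10.21 zt [ 0.003  0.001 -1.   ] q [ 0.33  0.32  1.88 -0.    0.94  0.15] w 0.519 gf 51.1 F [-0.7 -0.8  5.7]
tool shift [-0.2613  0.1611 -0.1315] norm 0.334
```

```bash
python3 -m jog '{"moves":[{"fingers":1,"offset":[0,0,-0.015],"turn":0},{"fingers":1,"offset":[0,0,-0.035],"turn":0},{"fingers":1,"offset":[0,0,-0.035],"turn":0},{"fingers":1,"offset":[0,0,-0.03],"turn":0},{"fingers":1,"offset":[-0.029,0.018,0],"turn":0},{"fingers":1,"offset":[-0.029,0.018,0],"turn":0},{"fingers":1,"offset":[-0.029,0.018,0],"turn":0},{"fingers":1,"offset":[-0.029,0.018,0],"turn":0},{"fingers":1,"offset":[-0.029,0.018,0],"turn":0},{"fingers":1,"offset":[-0.029,0.018,0],"turn":0}]}'
python3 -m jog '{"moves":[{"fingers":1,"offset":[-0.029,0.018,0],"turn":0},{"fingers":1,"offset":[-0.029,0.018,0],"turn":0},{"fingers":1,"offset":[-0.028,0.017,0],"turn":0},{"fingers":1,"offset":[0,0,0],"turn":0},{"fingers":1,"offset":[0,0,0],"turn":0},{"fingers":1,"offset":[0,0,0.02],"turn":0},{"fingers":1,"offset":[0,0,0.02],"turn":0},{"fingers":1,"offset":[0,0,0.01],"turn":0},{"fingers":1,"offset":[0,0,0],"turn":0},{"fingers":1,"offset":[0,0,0],"turn":0}]}'
python3 - <<'E'
from h import *
go((*M['3'],.0385))
E
```

```text
t: 16.85
tcp_pos: [0.5735, 0.0869, 0.1414]
eef_rot: [0.0, 0.641, 0.767, 0.0]
wrist_force: [0.2, 0.5, -2.3]
width: 0.524
gripper_force: 51.9
t: 17.68
tcp_pos: [0.6389, 0.0139, 0.0905]
eef_rot: [-0.001, 0.641, 0.768, -0.001]
wrist_force: [0.1, 0.1, -2.8]
width: 0.528
gripper_force: 51.9
t 17.68 tcp [0.6389 0.0139 0.0905] yaw_y 10.26 zt [-0.002  0.    -1.   ] q [-0.11  0.48  1.49  0.    1.18 -0.29] w 0.528 gf 51.9 F [ 0.1  0.1 -2.8]
tool shift [-0.0024  0.0024  0.052 ] norm 0.052
```

```bash
python3 -m jog '{"moves":[{"fingers":1,"offset":[-0.001,0.002,0.02],"turn":0},{"fingers":1,"offset":[0,0,0.017],"turn":0},{"fingers":1,"offset":[0,0,0.008],"turn":0},{"fingers":1,"offset":[0,0,0.003],"turn":0},{"fingers":1,"offset":[0,0,0],"turn":0},{"fingers":1,"offset":[0,0,0],"turn":0}]}'
python3 - <<'E'
from h import *
go((*M['3'],.0385))
E
```

```text
t: 18.18
tcp_pos: [0.6432, 0.0123, 0.0445]
eef_rot: [0.001, 0.641, 0.767, 0.001]
wrist_force: [0.5, 0.6, -1.1]
width: 0.521
gripper_force: 51.9
t 18.18 tcp [0.6432 0.0123 0.0445] yaw_y 10.21 zt [ 0.002 -0.    -1.   ] q [-0.12  0.54  1.5   0.    1.1  -0.29] w 0.521 gf 51.9 F [ 0.5  0.6 -1.1]
tool shift [-0.     -0.0017  0.006 ] norm 0.006
```

```bash
python3 -m jog '{"moves":[{"fingers":1,"offset":[0.001,-0.0012,0.003],"turn":0},{"fingers":1,"offset":[0,0,0.002],"turn":0},{"fingers":1,"offset":[0,0,0.001],"turn":0},{"fingers":1,"offset":[0,0,0],"turn":0},{"fingers":1,"offset":[0,0,0],"turn":0}]}'
python3 - <<'E'
from h import *
go((*M['3'],.0385))
E
```

```text
t: 18.6
tcp_pos: [0.6413, 0.0131, 0.0381]
eef_rot: [0.0, 0.641, 0.767, 0.0]
wrist_force: [-1.6, 0.8, 3.7]
width: 0.523
gripper_force: 52.3
t 18.6 tcp [0.6413 0.0131 0.0381] yaw_y 10.2 zt [ 0.001  0.    -1.   ] q [-0.11  0.55  1.51  0.    1.08 -0.29] w 0.523 gf 52.3 F [-1.6  0.8  3.7]
tool shift [-0.0011  0.0001 -0.0004] norm 0.001
```

Contact with the mat is confirmed (3.7 N up). Release and go to load_56.

```bash
python3 -m jog '{"moves":[{"fingers":0.3,"offset":[0,0,0],"turn":0},{"fingers":0.1,"offset":[0,0,0],"turn":0},{"fingers":0,"offset":[0,0,0],"turn":0},{"fingers":0,"offset":[0,0,0],"turn":0},{"fingers":0,"offset":[0,0,0],"turn":0},{"fingers":0,"offset":[0,0,-0.015],"turn":0},{"fingers":0,"offset":[0,0,-0.03],"turn":0},{"fingers":0,"offset":[0,0,-0.04],"turn":0},{"fingers":0,"offset":[0,0,-0.035],"turn":0}]}'
python3 -m jog '{"moves":[{"fingers":0,"offset":[0.0163,-0.0293,0],"turn":0},{"fingers":0,"offset":[0.0163,-0.0293,0],"turn":0},{"fingers":0,"offset":[0.0163,-0.0293,0],"turn":0},{"fingers":0,"offset":[0.0163,-0.0293,0],"turn":0},{"fingers":0,"offset":[0.0163,-0.0293,0],"turn":0},{"fingers":0,"offset":[0.0163,-0.0293,0],"turn":0},{"fingers":0,"offset":[0,0,0],"turn":0},{"fingers":0,"offset":[0,0,0],"turn":0},{"fingers":0,"offset":[0,0,0],"turn":0}]}'
python3 - <<'E'
from h import *
go((*L['56'],.03))
for n in('top','scene'):brass(n)
E
```

```text
t: 19.35
tcp_pos: [0.6405, 0.0131, 0.1581]
eef_rot: [-0.001, 0.641, 0.767, -0.0]
wrist_force: [0.9, 0.1, 0.4]
width: 1.0
gripper_force: 0.0
t: 20.1
tcp_pos: [0.4516, 0.0781, 0.1579]
eef_rot: [0.001, 0.641, 0.767, 0.001]
wrist_force: [0.4, 0.2, 0.6]
width: 0.998
gripper_force: 0.0
t 20.1 tcp [0.4516 0.0781 0.1579] yaw_y 10.21 zt [ 0.002 -0.    -1.   ] q [-0.02  0.03  1.9  -0.    1.21 -0.2 ] w 0.998 gf 0.0 F [0.4 0.2 0.6]
tool shift [ 1.000e-04 -7.000e-04  1.279e-01] norm 0.128
top [261, 177, 11, 11, 95] {'26m': [0.6468, 0.0185], '36m': [0.6429, 0.0171], '46m': [0.639, 0.0157], '56m': [0.6351, 0.0143], '36': [0.6459, 0.0181]}
top [218, 187, 12, 11, 91] {'26m': [0.6305, 0.0915], '36m': [0.6268, 0.0891], '46m': [0.6232, 0.0866], '56m': [0.6196, 0.0841], '36': [0.6296, 0.091]}
top [179, 197, 11, 11, 92] {'26m': [0.6134, 0.1591], '36m': [0.61, 0.1556], '46m': [0.6066, 0.1521], '56m': [0.6032, 0.1487], '36': [0.6126, 0.1583]}
top [221, 290, 11, 12, 88] {'26m': [0.4512, 0.0841], '36m': [0.4503, 0.0817], '46m': [0.4493, 0.0793], '56m': [0.4483, 0.077], '36': [0.451, 0.0835]}
scene [356, 141, 11, 10, 94] {'26m': [0.4338, 0.0947], '36m': [0.4423, 0.0862], '46m': [0.4507, 0.0777], '56m': [0.4592, 0.0692], '36': [0.4358, 0.0928]}
scene [452, 188, 11, 10, 93] {'26m': [0.6173, 0.1538], '36m': [0.6229, 0.1443], '46m': [0.6284, 0.1349], '56m': [0.634, 0.1255], '36': [0.6186, 0.1516]}
scene [429, 207, 12, 12, 111] {'26m': [0.6243, 0.0929], '36m': [0.6297, 0.0844], '46m': [0.6352, 0.0759], '56m': [0.6406, 0.0675], '36': [0.6255, 0.0909]}
scene [403, 230, 12, 13, 117] {'26m': [0.6318, 0.0261], '36m': [0.6371, 0.0187], '46m': [0.6424, 0.0113], '56m': [0.6478, 0.0039], '36': [0.633, 0.0244]}
```

```bash
python3 -m jog '{"moves":[{"fingers":0,"offset":[0,-0.0005,0.035],"turn":0},{"fingers":0,"offset":[0,0,0.035],"turn":0},{"fingers":0,"offset":[0,0,0.03],"turn":0},{"fingers":0,"offset":[0,0,0.018],"turn":0},{"fingers":0,"offset":[0,0,0.009],"turn":0},{"fingers":0,"offset":[0,0,0],"turn":0},{"fingers":1,"offset":[0,0,0],"turn":0},{"fingers":1,"offset":[0,0,0],"turn":0},{"fingers":1,"offset":[0,0,0],"turn":0},{"fingers":1,"offset":[0,0,0],"turn":0}]}' 70
python3 -m jog '{"moves":[{"fingers":1,"offset":[0,0,0],"turn":0},{"fingers":1,"offset":[0,0,0],"turn":0},{"fingers":1,"offset":[0,0,0],"turn":0},{"fingers":1,"offset":[0,0,0],"turn":0}]}'
python3 - <<'E'
from h import *
go((*M['4'],.15))
E
```

```text
t: 21.03
tcp_pos: [0.4524, 0.078, 0.0323]
eef_rot: [0.002, 0.641, 0.767, 0.001]
wrist_force: [0.8, 0.1, 3.6]
width: 0.644
gripper_force: 73.9
t: 21.37
tcp_pos: [0.4524, 0.078, 0.0323]
eef_rot: [0.002, 0.641, 0.767, 0.001]
wrist_force: [0.0, -0.0, 6.2]
width: 0.638
gripper_force: 74.2
t 21.37 tcp [0.4524 0.078  0.0323] yaw_y 10.21 zt [ 0.005 -0.    -1.   ] q [-0.02  0.24  1.98 -0.    0.92 -0.2 ] w 0.638 gf 74.2 F [ 0.  -0.   6.2]
tool shift [-0.1733  0.1751 -0.1167] norm 0.273
```

```bash
python3 -m jog '{"moves":[{"fingers":1,"offset":[0,0,-0.015],"turn":0},{"fingers":1,"offset":[0,0,-0.035],"turn":0},{"fingers":1,"offset":[0,0,-0.035],"turn":0},{"fingers":1,"offset":[0,0,-0.032],"turn":0},{"fingers":1,"offset":[-0.0215,0.0218,0],"turn":0},{"fingers":1,"offset":[-0.0215,0.0218,0],"turn":0},{"fingers":1,"offset":[-0.0215,0.0218,0],"turn":0},{"fingers":1,"offset":[-0.0215,0.0218,0],"turn":0},{"fingers":1,"offset":[-0.0215,0.0218,0],"turn":0},{"fingers":1,"offset":[-0.0215,0.0218,0],"turn":0}]}'
python3 -m jog '{"moves":[{"fingers":1,"offset":[-0.0215,0.0218,0],"turn":0},{"fingers":1,"offset":[-0.0215,0.0218,0],"turn":0},{"fingers":1,"offset":[0,0,0],"turn":0},{"fingers":1,"offset":[0,0,0],"turn":0},{"fingers":1,"offset":[0,0,0.02],"turn":0},{"fingers":1,"offset":[0,0,0.02],"turn":0},{"fingers":1,"offset":[0,0,0.01],"turn":0},{"fingers":1,"offset":[0,0,0],"turn":0},{"fingers":1,"offset":[0,0,0],"turn":0}]}'
python3 - <<'E'
from h import *
go((*M['4'],.0425))
E
```

```text
t: 22.2
tcp_pos: [0.602, -0.0264, 0.1467]
eef_rot: [-0.001, 0.641, 0.767, -0.0]
wrist_force: [0.6, 0.6, -2.7]
width: 0.641
gripper_force: 75.1
t: 22.95
tcp_pos: [0.6508, -0.0594, 0.0964]
eef_rot: [-0.001, 0.641, 0.767, -0.001]
wrist_force: [0.0, -0.7, -1.9]
width: 0.636
gripper_force: 75.5
t 22.95 tcp [ 0.6508 -0.0594  0.0964] yaw_y 10.24 zt [-0.003  0.001 -1.   ] q [-0.22  0.5   1.44  0.    1.2  -0.4 ] w 0.636 gf 75.5 F [ 0.  -0.7 -1.9]
tool shift [-0.0028  0.0038  0.0539] norm 0.054
```

```bash
python3 -m jog '{"moves":[{"fingers":1,"offset":[-0.0015,0.003,0.02],"turn":0},{"fingers":1,"offset":[0,0,0.017],"turn":0},{"fingers":1,"offset":[0,0,0.009],"turn":0},{"fingers":1,"offset":[0,0,0.003],"turn":0},{"fingers":1,"offset":[0,0,0],"turn":0},{"fingers":1,"offset":[0,0,0],"turn":0}]}'
python3 - <<'E'
from h import *
go((*M['4'],.0425))
E
```

```text
t: 23.45
tcp_pos: [0.6563, -0.0613, 0.0495]
eef_rot: [0.001, 0.641, 0.767, 0.0]
wrist_force: [-0.0, 0.5, -2.2]
width: 0.639
gripper_force: 75.5
t 23.45 tcp [ 0.6563 -0.0613  0.0495] yaw_y 10.2 zt [ 0.002 -0.    -1.   ] q [-0.22  0.56  1.45  0.    1.12 -0.4 ] w 0.639 gf 75.5 F [-0.   0.5 -2.2]
tool shift [ 0.0001 -0.0014  0.007 ] norm 0.007
```

```bash
python3 -m jog '{"moves":[{"fingers":1,"offset":[0.0005,-0.001,0.0035],"turn":0},{"fingers":1,"offset":[0,0,0.002],"turn":0},{"fingers":1,"offset":[0,0,0.001],"turn":0},{"fingers":1,"offset":[0,0,0],"turn":0},{"fingers":1,"offset":[0,0,0],"turn":0}]}'
python3 - <<'E'
from h import *
go((*M['4'],.0425))
E
```

```text
t: 23.87
tcp_pos: [0.6547, -0.061, 0.0423]
eef_rot: [0.0, 0.641, 0.767, 0.0]
wrist_force: [-1.1, -0.4, -0.5]
width: 0.639
gripper_force: 75.7
t 23.87 tcp [ 0.6547 -0.061   0.0423] yaw_y 10.2 zt [ 0.001 -0.    -1.   ] q [-0.22  0.57  1.46  0.    1.11 -0.4 ] w 0.639 gf 75.7 F [-1.1 -0.4 -0.5]
tool shift [-0.0005  0.0001 -0.0002] norm 0.001
```

```bash
python3 -m jog '{"moves":[{"fingers":0.3,"offset":[0,0,0],"turn":0},{"fingers":0.1,"offset":[0,0,0],"turn":0},{"fingers":0,"offset":[0,0,0],"turn":0},{"fingers":0,"offset":[0,0,0],"turn":0},{"fingers":0,"offset":[0,0,0],"turn":0},{"fingers":0,"offset":[0,0,-0.015],"turn":0},{"fingers":0,"offset":[0,0,-0.03],"turn":0},{"fingers":0,"offset":[0,0,-0.04],"turn":0},{"fingers":0,"offset":[0,0,-0.04],"turn":0},{"fingers":0,"offset":[0,0,-0.02],"turn":0}]}'
python3 -m jog '{"moves":[{"fingers":0,"offset":[0,-0.04,0],"turn":0},{"fingers":0,"offset":[0,-0.04,0],"turn":0},{"fingers":0,"offset":[0,-0.04,0],"turn":0},{"fingers":0,"offset":[0,-0.04,0],"turn":0},{"fingers":0,"offset":[0,-0.04,0],"turn":0},{"fingers":0,"offset":[0,0,0],"turn":0},{"fingers":0,"offset":[0,0,0],"turn":0}]}'
python3 - <<'E'
from h import *
c=brass('top');d=brass('scene')
cv2.imwrite('pics/f.png',np.hstack([cv2.resize(x['color'][a:a+150,b:b+200],(400,300),interpolation=2)[:,:,::-1] for x,a,b in((c,110,140),(d,150,320))]))
go((*M['1'],.0185))
E
```

```text
t: 24.7
tcp_pos: [0.6571, -0.0615, 0.1931]
eef_rot: [0.004, 0.641, 0.767, 0.002]
wrist_force: [1.2, -0.8, 1.1]
width: 1.001
gripper_force: 0.0
t: 25.28
tcp_pos: [0.4553, -0.0961, 0.1863]
eef_rot: [-0.001, 0.642, 0.767, -0.0]
wrist_force: [0.7, -0.3, 0.9]
width: 1.0
gripper_force: 0.0
top [304, 166, 11, 11, 97] {'26m': [0.6648, -0.0563], '36m': [0.6607, -0.0566], '46m': [0.6565, -0.0569], '56m': [0.6524, -0.0572], '36': [0.6638, -0.0564]}
top [261, 177, 11, 11, 99] {'26m': [0.6468, 0.0188], '36m': [0.643, 0.0174], '46m': [0.6391, 0.016], '56m': [0.6352, 0.0146], '36': [0.6459, 0.0185]}
top [218, 187, 12, 11, 99] {'26m': [0.6302, 0.0916], '36m': [0.6266, 0.0891], '46m': [0.6229, 0.0866], '56m': [0.6193, 0.0842], '36': [0.6294, 0.091]}
top [179, 197, 11, 11, 94] {'26m': [0.6134, 0.1592], '36m': [0.61, 0.1558], '46m': [0.6066, 0.1523], '56m': [0.6032, 0.1488], '36': [0.6126, 0.1584]}
scene [165, 60, 16, 17, 94] {'26m': [0.0476, -0.0675], '36m': [0.0621, -0.0734], '46m': [0.0767, -0.0793], '56m': [0.0912, -0.0853], '36': [0.0509, -0.0688]}
scene [452, 188, 11, 10, 92] {'26m': [0.6172, 0.1538], '36m': [0.6228, 0.1444], '46m': [0.6283, 0.1349], '56m': [0.6339, 0.1255], '36': [0.6185, 0.1516]}
scene [429, 207, 12, 12, 111] {'26m': [0.6243, 0.0929], '36m': [0.6297, 0.0844], '46m': [0.6352, 0.0759], '56m': [0.6406, 0.0675], '36': [0.6255, 0.0909]}
scene [403, 230, 12, 13, 116] {'26m': [0.6318, 0.026], '36m': [0.6371, 0.0186], '46m': [0.6425, 0.0112], '56m': [0.6478, 0.0038], '36': [0.633, 0.0243]}
scene [374, 256, 13, 13, 129] {'26m': [0.6398, -0.0432], '36m': [0.645, -0.0495], '46m': [0.6502, -0.0558], '56m': [0.6554, -0.0622], '36': [0.641, -0.0446]}
t 25.38 tcp [ 0.4587 -0.0968  0.1877] yaw_y 10.18 zt [ 0.003 -0.001 -1.   ] q [-0.39  0.02  1.84  0.    1.28 -0.57] w 1.003 gf 0.0 F [1.2 0.2 0.1]
tool shift [0.2247 0.1986 0.1694] norm 0.344
```

View pics/f.png

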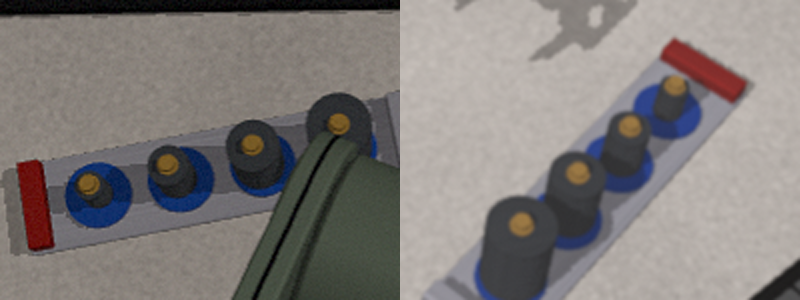

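The final view shows all four loads upright and in size order from the red stop, each within about 3 mm of its mat's centre. The gripper is clear of them. Handing in.

```bash
python3 -c "
from rig import env
print(env.hand_in())"
```

```text
the job is handed in; nothing more can be done
None
```

All four dummy loads stand upright on their mats, smallest by the red stop through to largest at the far end, each within about 3 mm of centre by the cameras; the mug was not touched, and the job was handed in at about 25 s with no verdict returned.

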